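# Square up to the angle plate

### The job

Check the cast-iron angle plate on the granite surface plate with the large steel square from the rubber mat: carry the square over upright and, keeping hold of it, stand it flat on the granite a little short of the angle plate's outer upright face (the one without ribs), blade towards it and at right angles to it. Then slide the square along the granite until the blade's edge lies against the middle strip of that face, between the two slots, with the stock still flat on the granite. Finish holding it there: stay gripping the square and keep a light, steady push on the face; do not shift the angle plate or disturb the small square, ring gauge and V-block.

Things in the scene. Friction and masses are not known exactly. Their poses are not given: they have to be found in the camera images.
- square: Large engineer's square, steel, 0.65 kg, standing on the mat on its stock: bar 130 long, 18 wide, 24 high. Upright blade at one end: 28 along x, 5 thick, top 200 above the underside. Origin: foot of the blade's outer edge, on the underside. x along the stock, out through that edge (all metal at x < 0); z up. Mass centre x -50, z 40. (mm)
- square_grip (a point): Point inside the large square's stock, a good place to grip from above across its 18 mm width: 95 mm behind the blade's outer edge (x -95 mm), on the centreline, 12 mm above the underside and 12 mm below the stock's top; 67 mm clear of the blade, 35 mm from the stock's free end.
- blade_high (a point): Point on the outer edge of the large square's blade, 140 mm above the underside (x 0, y 0, z 140 mm of the square).
- angle_plate: Iron angle plate, 6 kg, loose on the granite (slides from about 25 N): upright leg 150 wide, 150 high, 16 thick; base 115 long; ribs inside. Origin: on the granite, foot of the middle of the outer face, which is the plane x = 0. x points into the metal (the square arrives along +x), z up. Middle strip y -25 to 25 between two slots. Home: square's x along this x, origin at x 0. (mm)
- surface_plate: The black granite surface plate, fixed, 300 mm (its x) by 450 mm (its y), its polished top 70 mm above the bench. Origin: on the bench under its centre; z up, top at z = 70 mm.
- mat: Flat black rubber mat, fixed, on the bench, 240 by 160 mm, 4 mm thick; the two squares stand on it. Origin: on the bench under its centre.
- small_square: The small square, same shape and steel as the large one: stock 70 mm long, 15 mm wide, 18 mm high, blade 100 mm high, 18 mm wide, 4 mm thick. Loose, on the mat (the two squares may stand in either place), to be left alone. Origin and axes as for the large square.
- ring_gauge: Steel setting ring, 60 mm across with a 32 mm bore, 20 mm high, loose on the granite, near its edge towards the robot. Leave alone. Origin: centre of its underside.
- v_block: Steel V-block, 50 by 40 mm, 40 mm high, loose on the granite, on its corner nearest the robot and to the robot's right. Leave alone. Origin: centre of its underside.
Not all that is in view belongs to the job. Leave any blue, green or yellow look-alike of the square alone.

How it is judged:
On the way, in this order (a step that is already met when the one before it is completed fails the run):
1. the large square is lifted off the mat, higher than the granite's top, upright, in the gripper (height (world z) of square above 0.08 m and angle between square's own z axis and vertical below 0.25 rad and contact force between the fingers and square above 2 N and contact force between square and mat below 0.1 N), for 0.1 s.
2. still in the gripper, it stands flat on the granite short of the angle plate, blade towards the middle strip of its outer face and at right angles to it (angle between square's own z axis and vertical below 0.02 rad and z of square in the frame of surface_plate between 0.067 and 0.0725 m and z of square_grip in the frame of surface_plate between 0.079 and 0.0845 m and contact force between square and surface_plate above 2 N and angle between the x axis of square and the x axis of angle_plate, either way round below 0.07 rad and contact force between the fingers and square above 2 N and x of square in the frame of angle_plate between -0.09 and -0.003 m and x of square_grip in the frame of angle_plate between -0.19 and -0.09 m and y of square in the frame of angle_plate between -0.025 and 0.025 m and contact force between square and angle_plate below 0.1 N), for 0.15 s.
At the end, for the whole second after the job is handed in: Still in the fingers and at rest: stock flat on the granite (2 mm, 0.02 rad, 2 to 60 N), blade edge on the outer face (within 2 mm at the foot, 2.5 mm at 140 mm height; 2 to 40 N), within 22 mm of its middle, square to it within 0.07 rad; angle plate shifted under 5 mm (angle between square's own z axis and vertical below 0.02 rad and z of square in the frame of surface_plate between 0.067 and 0.0725 m and z of square_grip in the frame of surface_plate between 0.079 and 0.0845 m and contact force between square and surface_plate between 2 and 60 N and angle between the x axis of square and the x axis of angle_plate, either way round below 0.07 rad and x of square in the frame of angle_plate between -0.002 and 0.002 m and x of blade_high in the frame of angle_plate between -0.0025 and 0.0025 m and y of square in the frame of angle_plate between -0.022 and 0.022 m and contact force between square and angle_plate between 2 and 40 N and contact force between the fingers and square above 2 N and linear speed of square below 0.01 m/s and distance of angle_plate from where it was at the start of the episode below 0.005 m); the arm keeps its last pose, push and grip.
It fails at once if the angle plate is shoved along or tipped (5 mm or more) (distance of angle_plate from where it was at the start of the episode above 0.005 m).
It fails at once if the small square is disturbed (moved 10 mm or more) (distance of small_square from where it was at the start of the episode above 0.01 m).
It fails at once if the ring gauge is disturbed (moved 10 mm or more) (distance of ring_gauge from where it was at the start of the episode above 0.01 m).
It fails at once if the V-block is disturbed (moved 10 mm or more) (distance of v_block from where it was at the start of the episode above 0.01 m).
It also fails if it takes over 45 s, if anything falls off the work surface, if the arm or the gripper's body presses on something with over 40 N, if the wrist force passes 120 N, or if a joint passes its speed limit or range.

### The arm

A 6-joint arm with a two-finger parallel gripper is mounted at the origin on the work surface. World frame = base frame: x ahead of the robot, y to its left, z up, the work surface at z = 0. Lengths are in m, angles in rad, forces in N, time in s.
With the tool pointing down it reaches from about 0.25 to 0.725 m from the base axis. Payload 4 kg.
Tool frame: the origin (TCP) lies on the centre line of the jaws, within the pads' length; the fingertips stand ahead of it and the grasp point (between the pads) lies 3 mm ahead of it (bot.tcp_to_tips is the z of the fingertips in the tool frame, in m); z points along the fingers, y is the line along which they close (so a half turn about z gives the same grasp; the last joint's range is limited). The gripper opens to 85 mm and grips with 20 to 120 N. Pads are 22 mm wide; open, the fingers measure 114 mm over their backs; the gripper's body (76 mm by 85 mm) begins 54 mm behind the grasp point. The pads swing forward as they close: fully open they stand 13 mm farther back than shut.
Start: joints at [-1.345, 0.241, 0.005, 1.335, 0, 1.571], TCP at [0.112, -0.487, 0.253] pointing down, gripper open.
Joint ranges: [-2.72, 2.72], [-1.05, 1.87], [-1.09, 1.28], [-1.99, 2.15], [-1.42, 1.44], [-3.14, 3.14]. Speed limits (rad/s): [2.79, 2.79, 3.14, 3.14, 3.14, 3.14].

### API

Orientations are given as a unit quaternion [x, y, z, w].
In Python, from workcell import telemetry, camera, camera_params, ticket, boxes_of, cut_out, spot_point, bot gives the robot as it stands.
- The arm moves only by the shell command python3 -m creep 'ROWS'. ROWS is text: rows parted by semicolons, each of 5 numbers parted by spaces: the opening, from 0 (shut) to 1 (fully open), then the shift along the tool's x, y, z in units of 150 mm (1.0 is 150 mm), then the turn about the tool's z in units of 180 degrees (1.0 is 180 degrees). In form: claw x y z turn; .... A call has 1 to 12 rows; each row is the pose to reach, as a shift and turn from the pose commanded when the call began, along the tool's axes at that moment, turning the shorter way round; what a row does not reach only later rows make up. A row lasts 1/8 s, in which the tool goes at most 62.5 mm and 10.7 degrees, less where a joint would pass 70% of its speed; a pose out of reach is approached as far as the arm can. A call with a number of a shift or a turn outside -1 to 1 is refused whole. A call with a gripper value outside its range is refused whole. The fingers move at their own pace and stop on an object; the grip force is fixed at half the most. Time passes only in rows, so rows that repeat a pose let the fingers close. It gives the time, the measured TCP pose, the force, the opening and the grip force at its end, in the units of the state.
- telemetry.get_obs(): the state, without advancing time (a new reading comes with each control period).
- camera(name): name is "side" or "top" or "wrist"; returns the picture (420x560x3 uint8, red, green, blue); there is no depth.
- camera_params(name): a dict with "camera_matrix" (3x3 intrinsics, pixels), "k1" (the pictures are not rectified: a ray, as slopes to the right and down, at radius r is drawn at 1 + k1 r^2 times it, then the intrinsics apply), "eye" and "attitude" of the camera in the world. Camera axes: x right, y down, z forward; pixel columns grow to the right and rows downward; lengths in m; the calibration is good to about 2 mm. A picture is of the moment at which its call begins: read the wrist's pose just before it. camera_params takes no time and is no camera call; for the wrist camera it gives the pose at the moment of the call.
- ticket.job_done(): hands the job in; it is judged then, once.
Trained networks look in the newest picture that a camera, given by its name, has taken for a name from the list of things; names that differ only in an ending like _2 or _b are one class to them, and where a whole thing is asked for, a point or a joint stands for the part that bears it (a point fixed in the world has none). Each returns a list of dicts, best first, with "conf" (0 to 1); they miss things now and then, are a little off and sometimes report something else, mostly with a low value. They report only what shows in the picture. A call takes as long as a camera call. They do not tell look-alikes from the thing itself.
- boxes_of(thing, camera): "at" ([x, y, z] in m, in world coordinates, good to about 4 mm: the middle of the surface that is visible of it).
- cut_out(thing, camera): "pixels" (420x560 bool, what is visible of it).
- spot_point(thing, camera): "at" ([x, y, z] in m, in world coordinates, good to about 4 mm: a listed point, or the origin of a listed thing).
The state is a dict: "clock": time; "joint_pos": joint angles; "joint_vel": joint speeds; "tau": joint torques, N m; "eef_pos": TCP position; "tool_rot": TCP orientation; "ft_force": force on the tool from outside, world axes, zero at the start; "ft_torque": the same for the moment, N m; "grip_width": finger opening in m; "grasp_force": force on a finger pad.
Only numpy, scipy, OpenCV 4.12 (cv2) and the standard library are available. Lean on these libraries where they do the work, as an engineer would, in place of code of your own. Each camera call takes 0.05 s, during which the arm holds its last target. There are 200 camera calls.

## Working session

There is one attempt and no reset: what is moved stays moved. The work goes in short steps, Python scripts to look and compute and a shell command to move; the robot and the scene stay as the last step left them, time stands still between calls to the robot, and variables do not carry over. Pictures are saved under pics/ and viewed, at most 10 in all, crops included, and the job is handed in when it is done.

```bash
mkdir -p pics; python3 - <<'E'
from workcell import *
import cv2,numpy as np
o=telemetry.get_obs(); print(o['clock'],o['eef_pos'],o['tool_rot'],o['grip_width'],bot.tcp_to_tips)
for c in('top','side'):
    cv2.imwrite(f'pics/{c}0.png',camera(c)[:,:,::-1])
    p=camera_params(c); print(c,p)
    for t in('square','square_grip','angle_plate','small_square','ring_gauge','v_block','surface_plate','mat'):
        try: print(t,[(np.round(d['at'],4).tolist(),round(d['conf'],2)) for d in spot_point(t,c)][:4])
        except Exception as e: print(t,e)
E
```

```text
0.0 [ 0.11179216 -0.48673184  0.25243911] [ 9.93636391e-01  1.12630644e-01 -1.00600370e-04 -1.02457551e-03] 0.08547920403696468 0.022
top {'camera_matrix': array([[456.45481698,   0.        , 271.43672721],
       [  0.        , 456.45481698, 202.27257607],
       [  0.        ,   0.        ,   1.        ]]), 'k1': -0.06394962232694477, 'eye': array([ 0.36854013, -0.19066706,  1.17762293]), 'attitude': array([-0.7022706 ,  0.70864291, -0.05309783,  0.04268311])}
square [([0.3798, -0.628, -0.0019], 0.97), ([0.4056, -0.2491, 0.0049], 0.78), ([0.2483, -0.3013, -0.0002], 0.71), ([0.7506, -0.3215, 0.0001], 0.71)]
square_grip [([0.4227, -0.3349, 0.0165], 0.92), ([0.7673, -0.2284, 0.0113], 0.85), ([0.4519, -0.6788, 0.0104], 0.77), ([0.2685, -0.2129, 0.0076], 0.73)]
angle_plate [([0.5612, 0.1895, 0.0689], 0.84)]
small_square [([0.5426, -0.2515, 0.0005], 0.65), ([0.4113, -0.2459, 0.1429], 0.46)]
ring_gauge [([0.4514, 0.0627, 0.067], 0.6)]
v_block [([0.4478, -0.0102, 0.0673], 0.68)]
surface_plate [([0.5426, 0.175, 0.0038], 0.89)]
mat [([0.4801, -0.3054, 0.004], 0.81)]
side {'camera_matrix': ar
[... 177 characters left out ...]
106, 'eye': array([ 0.24525012, -0.84378428,  0.84409636]), 'attitude': array([ 0.91533438, -0.18262752,  0.06894092, -0.35221771])}
square [([0.7473, -0.3213, -0.004], 0.81), ([0.243, -0.3059, 0.0035], 0.72), ([0.4143, -0.2412, 0.0073], 0.71), ([0.3799, -0.6281, 0.003], 0.62)]
square_grip [([0.4286, -0.3374, 0.0199], 0.81), ([0.7646, -0.2286, 0.0121], 0.6)]
angle_plate [([0.5602, 0.1892, 0.0701], 0.82), ([0.4832, -0.3009, 0.0017], 0.21)]
small_square [([0.5484, -0.2482, 0.0023], 0.76)]
ring_gauge [([0.4525, 0.0649, 0.0705], 0.73)]
v_block [([0.4462, -0.0159, 0.0699], 0.88)]
surface_plate [([0.5466, 0.177, -0.002], 0.7), ([0.5613, 0.188, 0.0677], 0.26)]
mat [([0.4867, -0.3033, 0.003], 0.93)]
```

View pics/top0.png

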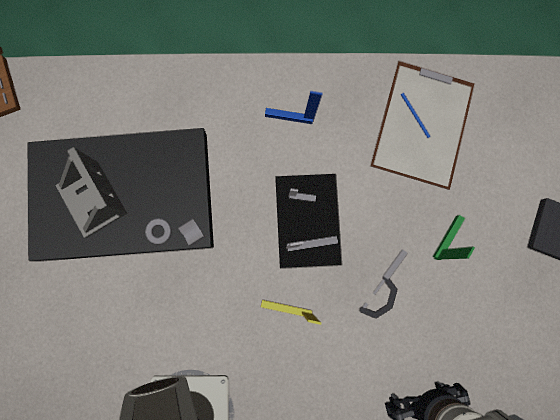

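View pics/side0.png

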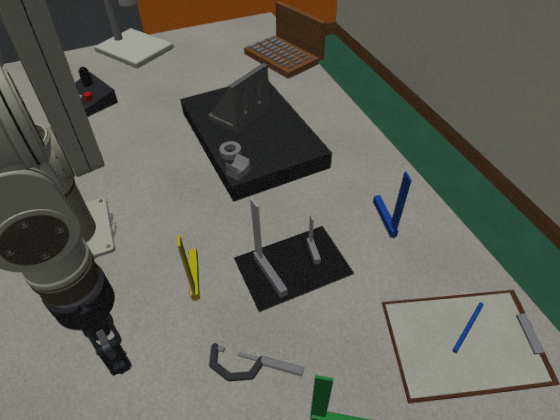

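Candidates for the square: two grey ones on the mat, with the large at top (287–338, 243) and side (268,265), and the small at top (302,196) and side (313,250). The blue one at top (300,110), green at (455,240) and yellow at (290,310) are look-alikes. The large grey one fits: it is on the mat, steel, with the longer stock and the taller blade. I'll confirm this with a crop and check which side of the angle plate is the outer face.

```bash
python3 - <<'E'
import cv2,numpy as np
t=cv2.imread('pics/top0.png');s=cv2.imread('pics/side0.png')
def f(im,x,y,w,h,W=400,H=300): return cv2.convertScaleAbs(cv2.resize(im[y:y+h,x:x+w],(W,H),interpolation=cv2.INTER_CUBIC),alpha=1.5)
cv2.imwrite('pics/crop1.png',np.vstack([np.hstack([f(t,30,130,120,120*3//4+20),f(s,195,55,120,90)]),np.hstack([f(t,265,170,100,100),f(s,230,195,130,110)])]))
E
```

```text
(no output)
```

View pics/crop1.png

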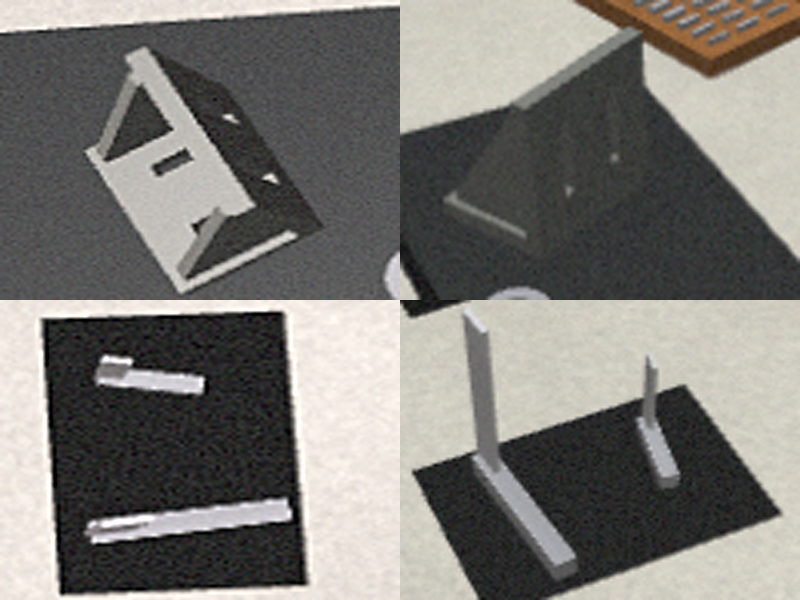

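The crop confirms it: the large grey square is nearest the robot on the mat, with the blade at top px (290,244) and the stock's free end at (337,240). The plate's outer, slotted face looks right and up in the top picture (-y, +x). Next I'll fit poses to the masks.

```bash
cat > h.py <<'E'
from workcell import *
import cv2,numpy as np
from scipy.optimize import minimize
from scipy.spatial.transform import Rotation as R
def box(x0,x1,y0,y1,z0,z1): return np.array([[x,y,z] for x in(x0,x1) for y in(y0,y1) for z in(z0,z1)])/1000
SQ=[box(-130,0,-9,9,0,24),box(-28,0,-2.5,2.5,0,200)]
PL=[box(0,16,-75,75,0,150),box(0,115,-75,75,0,16)]
def proj(P,p):
    c=R.from_quat(p['attitude']).inv().apply(P-p['eye']); s=c[:,:2]/c[:,2:]
    s=s*(1+p['k1']*(s**2).sum(1,keepdims=True)); K=p['camera_matrix']
    return s*[K[0,0],K[1,1]]+K[:2,2]
def ray(px,p,z):
    K=p['camera_matrix']; s=np.array([[(px[0]-K[0,2])/K[0,0],(px[1]-K[1,2])/K[1,1]]]); u=s.copy()
    for _ in range(10): u=s/(1+p['k1']*(u**2).sum())
    d=R.from_quat(p['attitude']).apply(np.r_[u[0],1]); return p['eye']+d*(z-p['eye'][2])/d[2]
def render(parts,x,y,z,yaw,p,S=4):
    m=np.zeros((420*S,560*S),np.uint8)
    for b in parts:
        q=proj(R.from_euler('z',yaw).apply(b)+[x,y,z],p)
        cv2.fillConvexPoly(m,cv2.convexHull(np.round((q+.5)*S-.5).astype(np.int32)),1)
    return cv2.resize(m.astype(np.float32),(560,420),interpolation=cv2.INTER_AREA)
def fit(parts,masks,g,z):
    def cost(v): return sum(np.abs(render(parts,v[0]/100,v[1]/100,z,v[2]/10,p)-m).sum()/m.sum() for m,p in masks)
    v0=np.array([g[0]*100,g[1]*100,g[2]*10])
    r=minimize(cost,v0,method='Nelder-Mead',options=dict(initial_simplex=v0+np.vstack([np.zeros(3),np.diag([1,1,1.])]),xatol=.005,fatol=1e-4))
    return r.x/[100,100,10],r.fun
def mask(t,c,near):
    p=camera_params(c); q=proj(np.array([near]),p)[0]
    L=[d for d in cut_out(t,c)]
    L=[d for d in L if d['pixels'].sum()>20]
    d=min(L,key=lambda d:np.hypot(*(np.argwhere(d['pixels']).mean(0)[::-1]-q))); m=d['pixels']
    print(t,c,round(d['conf'],2),m.sum(),np.argwhere(m).mean(0)[::-1].round(),q.round())
    return m.astype(np.float32),p
E
python3 - <<'E'
from h import *
for c in('top','side'): camera(c)
ms=[mask('square',c,[.417,-.29,.03]) for c in('top','side')]
for m in([ms[0]],[ms[1]],ms): print('SQ',fit(SQ,m,(.41,-.245,1.72),.004))
mp=[mask('angle_plate',c,[.55,.21,.12]) for c in('top','side')]
for m in([mp[0]],[mp[1]],mp): print('PL',fit(PL,m,(.561,.189,2.06),.07))
p=camera_params('top')
a=ray((75,148.3),p,.22);b=ray((106.5,205.9),p,.22);c=ray((126.6,212.9),p,.07)
print(a,b,c,np.linalg.norm(a-b),'face yaw',np.arctan2(*(a-b)[1::-1])+np.pi/2)
E
```

```text
square top 0.91 335 [313. 243.] [304. 245.]
square side 0.78 893 [264. 254.] [265. 263.]
SQ (array([ 0.41066413, -0.24553431,  1.71467393]), np.float64(0.1869402974843979))
SQ (array([ 0.41125073, -0.2436882 ,  1.71554966]), np.float64(0.09560470283031464))
SQ (array([ 0.41133184, -0.24488379,  1.71075053]), np.float64(0.2933214008808136))
angle_plate top 0.89 3449 [ 88. 194.] [ 95. 188.]
angle_plate side 0.83 2489 [243. 100.] [246. 103.]
PL (array([0.55998852, 0.18607934, 2.11270059]), np.float64(0.08725354820489883))
PL (array([0.56059138, 0.18718652, 2.10548982]), np.float64(0.07764162123203278))
PL (array([0.55959236, 0.18630891, 2.10525449]), np.float64(0.16452032327651978))
[0.62060972 0.21920126 0.22      ] [0.49415476 0.14471043 0.22      ] [0.49616973 0.14685916 0.07      ] 0.14676424173899358 face yaw 2.1031403348205253
```

```bash
cat >> h.py <<'E'
def go(x,y,z,yaw):
    o=telemetry.get_obs(); r=R.from_quat(o['tool_rot']); tx=r.apply([1,0,0]); yw=np.arctan2(tx[1],tx[0])
    s=r.inv().apply(np.array([x,y,z])-o['eef_pos'])/.15; t=-((yaw-yw+np.pi)%(2*np.pi)-np.pi)/np.pi
    print('clk',round(o['clock'],2),'tcp',o['eef_pos'].round(4),'yaw',round(yw,4),'tilt',r.apply([0,0,1]).round(4),'F',np.round(o['ft_force'],2),'T',np.round(o['ft_torque'],2),'w',round(o['grip_width'],4),'g',round(float(np.max(o['grasp_force'])),1)); print('units',s.round(3),'turn',round(t,4),'q',np.round(o['joint_pos'],2))
E
python3 -c "
from workcell import bot;print([a for a in dir(bot) if a[0]!='_'])"
python3 -m creep '0.6 0.4 -0.1 0 -0.06; 0.6 0.8 -0.2 0 -0.12; 0.6 1 -0.3 0 -0.18; 0.6 1 -0.4 0 -0.24; 0.6 1 -0.49 0 -0.3; 0.6 1 -0.49 0 -0.36; 0.6 1 -0.49 0 -0.42; 0.6 1 -0.49 0 -0.473; 0.6 1 -0.49 0 -0.473'; python3 -c "
from h import *
go(.4247,-.3385,.25,1.713)"
```

```text
['Unreachable', 'tcp_to_tips']
clock: 2.33
eef_pos: [0.2417, -0.3821, 0.2534]
tool_rot: [0.656, 0.755, -0.0, 0.0]
ft_force: [0.2, -0.4, -0.3]
grip_width: 0.051
grasp_force: 0.0
clk 2.33 tcp [ 0.2417 -0.3821  0.2534] yaw 1.7098 tilt [ 1.e-04 -1.e-04 -1.e+00] F [ 0.2  -0.42 -0.33] T [-0.   -0.07 -0.01] w 0.051 g 0.0
units [0.119 1.249 0.023] turn -0.001 q [-1.01  0.15 -0.11  1.31  0.    0.43]
```

```bash
python3 -m creep '0.6 0.05 0.4 0 0; 0.6 0.12 0.8 0 -0.001; 0.6 0.12 1 0 -0.001' >/dev/null; python3 -m creep '0.6 0 0.249 0 0; 0.6 0 0.249 0.3 0; 0.6 0 0.249 0.6 0; 0.6 0 0.249 0.85 0; 0.6 0 0.249 1 0; 0.6 0 0.249 1 0; 0.6 0 0.249 1 0'>/dev/null; python3 - <<'E'
from h import *
go(.4247,-.3385,.028,1.713)
for c in('wrist',): cv2.imwrite('pics/w1.png',camera(c)[:,:,::-1])
E
```

```text
clk 3.58 tcp [ 0.4252 -0.3384  0.1043] yaw 1.7136 tilt [ 0.0012 -0.001  -1.    ] F [ 0.09 -0.73  0.4 ] T [ 0.03  0.04 -0.01] w 0.0513 g 0.0
units [ 0.    -0.004  0.509] turn 0.0002 q [-0.67  0.43 -0.13  1.01  0.    0.76]
```

View pics/w1.png

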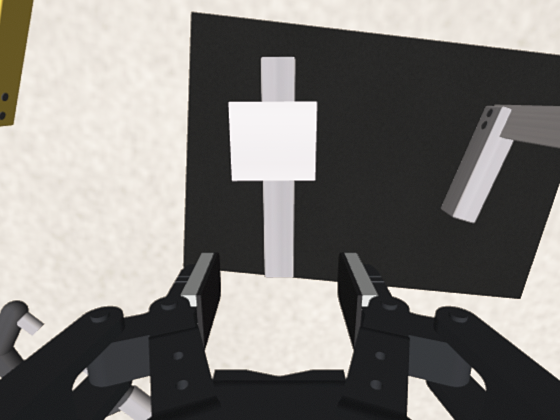

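```bash
python3 - <<'E'
from h import *
o=telemetry.get_obs();p=camera_params('wrist');r=R.from_quat(o['tool_rot'])
print('eye in tool',r.inv().apply(p['eye']-o['eef_pos']),'axis',r.inv().apply(R.from_quat(p['attitude']).apply([0,0,1])),p['eye'])
P=R.from_euler('z',1.713).apply(np.vstack(SQ))+[.4112,-.2445,.004]
print(proj(P,p).round()[[0,1,2,3,9,11,13,15]], P[9])
E
```

```text
eye in tool [ 0.07221462  0.00040809 -0.1204684 ] axis [-0.28360509  0.00142484  0.9589401 ] [ 0.4153596  -0.26682273  0.22505803]
[[ 289.  262.]
 [ 291.  279.]
 [ 263.  262.]
 [ 262.  279.]
 [ 303.  189.]
 [ 221.  189.]
 [ 317. -508.]
 [ 188. -509.]] [ 0.41764306 -0.27186306  0.204     ]
```

The wrist camera sits at tool x +72 mm, right over the blade. I'll flip the tool a half turn so it is on the free-end side before descending.

```bash
python3 -m creep '0.6 0 0 -0.3 0; 0.6 0 0 -0.5 -0.05; 0.6 0 0 -0.5 -0.11; 0.6 0 0 -0.5 -0.17; 0.6 0 0 -0.5 -0.23; 0.6 0 0 -0.5 -0.29; 0.6 0 0 -0.5 -0.35; 0.6 0 0 -0.5 -0.41; 0.6 0 0 -0.5 -0.46; 0.6 0 0 -0.5 -0.5'>/dev/null; python3 -m creep '0.6 0 0 0 -0.06; 0.6 0 0 0 -0.12; 0.6 0 0 0 -0.18; 0.6 0 0 0 -0.24; 0.6 0 0 0 -0.3; 0.6 0 0 0 -0.36; 0.6 0 0 0 -0.42; 0.6 0 0 0 -0.47; 0.6 0 0 0.3 -0.5; 0.6 0 0 0.5 -0.5; 0.6 0 0 0.5 -0.5' >/dev/null; python3 - <<'E'
from h import *
go(.4247,-.3385,.028,1.713-np.pi)
E
```

```text
clk 6.25 tcp [ 0.4236 -0.3371  0.1024] yaw -1.4273 tilt [-0.0025  0.002  -1.    ] F [-0.41 -0.    0.67] T [-0.03 -0.01  0.02] w 0.051 g 0.0
units [ 0.012 -0.007  0.496] turn 0.0004 q [-0.67  0.43 -0.13  1.01 -0.   -2.39]
```

```bash
python3 -m creep '0.6 0.01 -0.005 0.2 0; 0.6 0.01 -0.005 0.35 0; 0.6 0.01 -0.005 0.44 0; 0.6 0.01 -0.005 0.48 0; 0.6 0.01 -0.005 0.49 0; 0.6 0.01 -0.005 0.49 0' ; python3 - <<'E'
from h import *
go(.4247,-.3385,.028,1.713-np.pi)
E
```

```text
clock: 7.0
eef_pos: [0.4261, -0.3396, 0.0306]
tool_rot: [0.756, -0.654, 0.001, -0.0]
ft_force: [0.1, 0.2, -0.7]
grip_width: 0.0511
grasp_force: 0.0
clk 7.0 tcp [ 0.4261 -0.3396  0.0306] yaw -1.4267 tilt [ 1.1e-03 -9.0e-04 -1.0e+00] F [ 0.14  0.24 -0.69] T [-0.04  0.    0.  ] w 0.0511 g 0.0
units [-0.009  0.008  0.017] turn 0.0006 q [-0.67  0.52 -0.2   0.84 -0.   -2.39]
```

```bash
python3 -m creep '0.6 0 0 0.01 0; 0.4 0 0 0.01 0; 0 0 0 0.01 0; 0 0 0 0.01 0; 0 0 0 0.01 0; 0 0 0 0.01 0' ; python3 - <<'E'
from h import *
go(.4247,-.3385,.028,1.713-np.pi)
E
```

```text
clock: 7.75
eef_pos: [0.4254, -0.3394, 0.0286]
tool_rot: [0.756, -0.654, 0.0, 0.0]
ft_force: [-2.6, 0.1, 4.6]
grip_width: 0.0168
grasp_force: 60.5
clk 7.75 tcp [ 0.4254 -0.3394  0.0286] yaw -1.4268 tilt [-2.e-04 -5.e-04 -1.e+00] F [-2.57  0.14  4.62] T [0.   0.56 0.12] w 0.0168 g 60.5
units [-0.007  0.004  0.004] turn 0.0006 q [-0.67  0.53 -0.21  0.84 -0.   -2.39]
```

```bash
python3 -m creep '0 0 0 -0.05 0; 0 0 0 -0.15 0; 0 0 0 -0.35 0; 0 0 0 -0.6 0; 0 0 0 -0.85 0; 0 0 0 -1 0; 0 0 0 -1 0; 0 0 0 -1 0' ; python3 - <<'E'
from h import *
yaw=2.105; d=np.array([np.cos(yaw),np.sin(yaw)]); g=np.array([.560,.187])-d*(.095+.04); print(g)
go(g[0],g[1],.18,yaw-np.pi)
cv2.imwrite('pics/side2.png',cv2.resize(camera('side')[180:330,180:380,::-1],(800,600)))
E
```

```text
clock: 8.75
eef_pos: [0.4248, -0.3386, 0.1771]
tool_rot: [0.756, -0.654, -0.001, 0.0]
ft_force: [-0.7, 0.8, -7.9]
grip_width: 0.0165
grasp_force: 59.2
[0.62873604 0.07080896]
clk 8.75 tcp [ 0.4248 -0.3386  0.1771] yaw -1.4266 tilt [-0.0018  0.0015 -1.    ] F [-0.69  0.85 -7.86] T [-0.32  0.01  0.01] w 0.0165 g 59.2
units [-2.506 -1.737 -0.018] turn -0.1242 q [-0.67  0.37 -0.02  1.19  0.   -2.39]
```

View pics/side2.png

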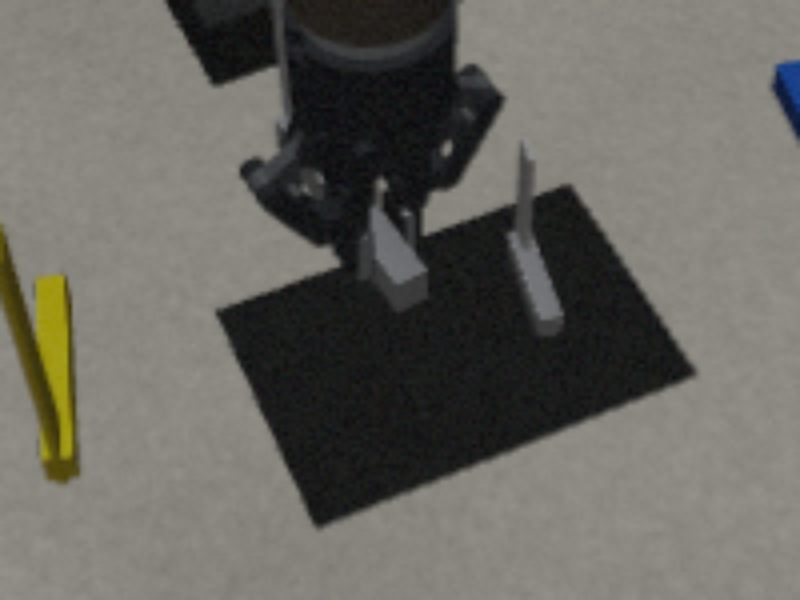

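The square is lifted clear and upright: the stock's free end is at crop px (405,290) above the mat, and the small square is untouched at (535,270). Carrying it over now.

```bash
python3 -m creep '0 -0.15 -0.1 0 0; 0 -0.4 -0.28 0 0; 0 -0.65 -0.45 0 0; 0 -0.9 -0.62 0 0; 0 -1 -0.7 0 0'>/dev/null; python3 -m creep '0 -0.2 -0.14 0 0; 0 -0.45 -0.31 0 0; 0 -0.7 -0.49 0 0; 0 -0.9 -0.62 0 0; 0 -1 -0.7 0 0' >/dev/null; python3 - <<'E'
from h import *
go(.6287,.0708,.18,2.105-np.pi)
E
```

```text
clk 10.05 tcp [ 0.5901 -0.0109  0.1767] yaw -1.4252 tilt [-3.1e-03 -5.0e-04 -1.0e+00] F [ 0.37 -0.35 -6.59] T [-0.37 -0.07 -0.  ] w 0.0172 g 59.3
units [-0.501 -0.334 -0.023] turn -0.1237 q [-0.02  0.46  0.12  1.23 -0.   -1.73]
```

```bash
python3 -m creep '0 -0.15 -0.1 0 -0.03; 0 -0.35 -0.22 0 -0.07; 0 -0.5 -0.334 0 -0.1; 0 -0.5 -0.334 0 -0.123; 0 -0.5 -0.334 0.1 -0.123; 0 -0.5 -0.334 0.2 -0.123; 0 -0.5 -0.334 0.2 -0.123; 0 -0.5 -0.334 0.2 -0.123' >/dev/null; python3 - <<'E'
from h import *
go(.6287,.0708,.0946,2.105-np.pi)
o=telemetry.get_obs(); z=o['eef_pos'][2]-.0246; d=np.array([np.cos(2.105),np.sin(2.105)]); g=o['eef_pos'][:2]+.095*d
for c in('top','side'):
    im=camera(c); cv2.imwrite(f'pics/{c}3.png',im[:,:,::-1])
    print(c,[(np.round(q['at'],4).tolist(),round(q['conf'],2)) for q in spot_point('square',c)][:4],[(np.round(q['at'],4).tolist(),round(q['conf'],2)) for q in spot_point('blade_high',c)][:4], 'exp',g,z)
t=cv2.imread('pics/top3.png')[100:280,20:240];s=cv2.imread('pics/side3.png')[30:210,170:390]
cv2.imwrite('pics/cmp3.png',np.hstack([cv2.resize(t,(400,327)),cv2.resize(s,(400,327))]))
E
```

```text
clk 11.05 tcp [0.629  0.0688 0.148 ] yaw -1.0413 tilt [-6.e-04 -1.e-04 -1.e+00] F [ 0.43  0.69 -7.42] T [-0.23 -0.22 -0.02] w 0.0168 g 59.5
units [-0.013 -0.005  0.356] turn -0.0015 q [ 0.11  0.56  0.21  1.22 -0.   -1.99]
top [([0.3777, -0.6294, -0.0036], 0.93), ([0.75, -0.3199, 0.0027], 0.92), ([0.2472, -0.3034, 0.0002], 0.68), ([0.5712, 0.1493, 0.1214], 0.59)] [([0.7495, -0.3228, 0.1395], 0.86), ([0.3763, -0.6312, 0.1406], 0.75), ([0.244, -0.3078, 0.1377], 0.69)] exp [0.58061363 0.15053405] 0.12344675528932285
side [([0.7469, -0.3213, -0.0058], 0.82), ([0.3798, -0.6312, 0.0023], 0.8), ([0.2452, -0.305, 0.0004], 0.73), ([0.5796, 0.1537, 0.1249], 0.69)] [([0.5748, 0.1529, 0.2585], 0.96), ([0.3776, -0.6305, 0.1432], 0.76), ([0.7502, -0.3212, 0.1413], 0.73), ([0.2435, -0.3093, 0.14], 0.71)] exp [0.58061363 0.15053405] 0.12344675528932285
```

View pics/cmp3.png

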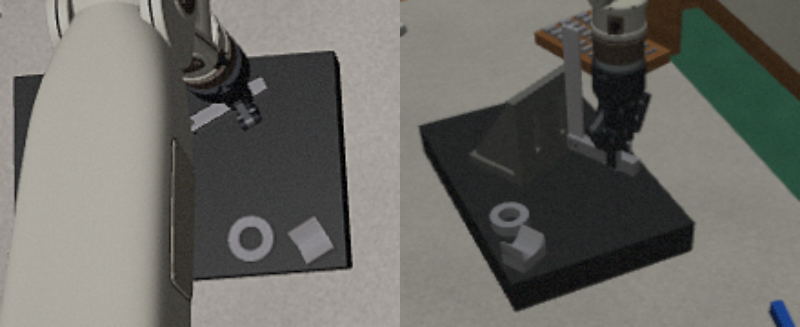

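The square is held upright above the granite, blade towards the slotted face (side crop (575,90)). The ring gauge and V-block are clear. Lowering it now.

```bash
python3 -m creep '0 -0.01 -0.005 0.1 -0.0015; 0 -0.01 -0.005 0.2 -0.0015; 0 -0.01 -0.005 0.28 -0.0015; 0 -0.01 -0.005 0.33 -0.0015; 0 -0.01 -0.005 0.33 -0.0015; 0 -0.01 -0.005 0.33 -0.0015'; python3 -m creep '0 0 0 0.01 0; 0 0 0 0.015 0; 0 0 0 0.02 0; 0 0 0 0.02 0'; python3 -c "
from h import *
go(.6287,.0708,.0946,2.105-np.pi)"
```

```text
clock: 12.1
eef_pos: [0.6295, 0.071, 0.0993]
tool_rot: [0.869, -0.495, 0.0, -0.0]
ft_force: [-0.4, -0.6, -6.2]
grip_width: 0.0167
grasp_force: 59.4
clock: 12.6
eef_pos: [0.629, 0.0709, 0.0958]
tool_rot: [0.869, -0.495, -0.0, 0.0]
ft_force: [0.1, -0.6, -7.7]
grip_width: 0.0168
grasp_force: 59.5
clk 12.6 tcp [0.629  0.0709 0.0958] yaw -1.0356 tilt [-1.e-04 -0.e+00 -1.e+00] F [ 0.14 -0.63 -7.67] T [-0.32 -0.14 -0.04] w 0.0168 g 59.5
units [-0.     0.002  0.008] turn 0.0003 q [ 0.11  0.6   0.14  1.11  0.   -1.99]
```

```bash
python3 -m creep '0 0 0 0.004 0; 0 0 0 0.008 0; 0 0 0 0.008 0;0 0 0 0.008 0'|grep -E 'eef|force'; python3 -m creep '0 0 0 0.004 0; 0 0 0 0.007 0;0 0 0 0.007 0'|grep -E 'eef|force'; python3 -c "
from h import *
go(.6287,.0708,.0946,2.105-np.pi)"
```

```text
eef_pos: [0.6291, 0.0709, 0.0949]
ft_force: [-0.2, -0.4, -4.2]
grasp_force: 59.8
eef_pos: [0.6292, 0.0709, 0.0947]
ft_force: [-4.2, -2.2, 3.8]
grasp_force: 61.0
clk 13.47 tcp [0.6292 0.0709 0.0947] yaw -1.0357 tilt [ 1.1e-03  1.0e-04 -1.0e+00] F [-4.16 -2.17  3.79] T [-0.37  0.75 -0.  ] w 0.0166 g 61.0
units [-0.001  0.003  0.001] turn 0.0003 q [ 0.11  0.6   0.14  1.1  -0.   -1.99]
```

```bash
python3 -m creep '0 0 0 0.004 0; 0 0 0 0.004 0; 0 0 0 0.004 0; 0 0 0 0.004 0'|grep -E 'eef|ft_f'; python3 - <<'E'
from h import *
go(.6287,.0708,.0946,2.105-np.pi)
im=camera('side'); m=[d for d in cut_out('square','side')]
g=np.array([.58,.152,.15]); p=camera_params('side'); q=proj(g[None],p)[0]
d=min([d for d in m if d['pixels'].sum()>20],key=lambda d:np.hypot(*(np.argwhere(d['pixels']).mean(0)[::-1]-q))); M=d['pixels']
print(d['conf'],M.sum(),q)
rows=np.arange(np.argwhere(M)[:,0].min(),np.argwhere(M)[:,0].max()+1); 
# expected mask with yaw 2.105, compare row extents of blade
o=telemetry.get_obs(); dv=np.array([np.cos(2.105),np.sin(2.105)]); s=o['eef_pos'][:2]+.095*dv
E=render(SQ,s[0],s[1],.07,2.105,p)>.5
for r in rows[::6]:
    a=np.flatnonzero(M[r]);b=np.flatnonzero(E[r]);print(r,(a.min(),a.max()) if len(a) else 0,(b.min(),b.max()) if len(b) else 0)
E
```

```text
eef_pos: [0.6292, 0.0709, 0.0947]
ft_force: [-5.6, -1.7, 7.3]
clk 13.97 tcp [0.6292 0.0709 0.0947] yaw -1.0357 tilt [ 1.4e-03  1.0e-04 -1.0e+00] F [-5.63 -1.7   7.3 ] T [-0.32  1.1   0.05] w 0.0168 g 61.5
units [-0.001  0.003  0.   ] turn 0.0003 q [ 0.11  0.6   0.13  1.1  -0.   -1.99]
0.77 758 [262.39608141 101.81705715]
63 (np.int64(261), np.int64(262)) (np.int64(261), np.int64(263))
69 (np.int64(260), np.int64(269)) (np.int64(261), np.int64(269))
75 (np.int64(261), np.int64(269)) (np.int64(261), np.int64(269))
81 (np.int64(261), np.int64(269)) (np.int64(261), np.int64(270))
87 (np.int64(261), np.int64(269)) (np.int64(262), np.int64(270))
93 (np.int64(262), np.int64(270)) (np.int64(262), np.int64(270))
99 (np.int64(262), np.int64(270)) (np.int64(262), np.int64(270))
105 (np.int64(262), np.int64(271)) (np.int64(263), np.int64(270))
111 (np.int64(262), np.int64(271)) (np.int64(263), np.int64(271))
117 (np.int64(263), np.int64(271)) (np.int64(263), np.int64(271))
123 (np.int64(263), np.int64(274)) (np.int64(262), np.int64(279))
129 (np.int64(271), np.int64(281)) (np.int64(268), np.int64(292))
135 (np.int64(291), np.int64(300)) (np.int64(281), np.int64(301))
141 (np.int64(295), np.int64(298)) (np.int64(294), np.int64(299))
```

The mask matches the expected pose within 1 px, so the square is flat and upright, about 40 mm short. Sliding it in now, slowing before contact.

```bash
python3 -m creep '0 -0.03 0 0 0; 0 -0.07 0 0 0; 0 -0.11 0 0 0; 0 -0.15 0 0 0; 0 -0.18 0 0 0; 0 -0.2 0 0 0; 0 -0.21 0 0 0; 0 -0.21 0 0 0' |grep -E 'eef|ft_f'; python3 - <<'E'
from h import *
yaw=2.105; d=np.array([np.cos(yaw),np.sin(yaw)]); g=np.array([.560,.187])-d*.095
go(g[0],g[1],.0946,yaw-np.pi)
o=telemetry.get_obs(); print('F along d',o['ft_force'][:2]@d)
E
```

```text
eef_pos: [0.616, 0.097, 0.0947]
ft_force: [3.0, -3.8, 1.6]
clk 15.07 tcp [0.616  0.097  0.0947] yaw -1.0369 tilt [ 0.007  -0.0016 -1.    ] F [ 2.99 -3.79  1.55] T [-0.75 -0.38  0.03] w 0.0172 g 60.8
units [-0.073  0.016  0.   ] turn -0.0001 q [ 0.16  0.58  0.1   1.08 -0.   -1.95]
F along d -4.785617439997302
```

```bash
python3 -m creep '0 -0.01 0 0 0; 0 -0.02 0 0 0; 0 -0.03 0 0 0; 0 -0.04 0 0 0; 0 -0.045 0 0 0; 0 -0.045 0 0 0' |grep -E 'eef|ft_f'; python3 - <<'E'
from h import *
yaw=2.105; d=np.array([np.cos(yaw),np.sin(yaw)]); g=np.array([.560,.187])-d*.095
go(g[0],g[1],.0946,yaw-np.pi)
o=telemetry.get_obs(); print('F along d',o['ft_force'][:2]@d)
E
```

```text
eef_pos: [0.6126, 0.1026, 0.0947]
ft_force: [3.1, -5.3, 2.5]
clk 15.82 tcp [0.6126 0.1026 0.0947] yaw -1.0371 tilt [ 0.0071 -0.0017 -1.    ] F [ 3.07 -5.25  2.47] T [-0.86 -0.41  0.05] w 0.0167 g 60.8
units [-0.029  0.016  0.001] turn -0.0002 q [ 0.17  0.58  0.09  1.08 -0.   -1.94]
F along d -6.084647761075544
```

```bash
for i in 1 2; do python3 -m creep '0 -0.003 0 0 0; 0 -0.006 0 0 0; 0 -0.008 0 0 0; 0 -0.008 0 0 0' |grep -E 'eef|ft_f'; done; python3 - <<'E'
from h import *
yaw=2.105; d=np.array([np.cos(yaw),np.sin(yaw)]); g=np.array([.560,.187])-d*.095
go(g[0],g[1],.0946,yaw-np.pi)
o=telemetry.get_obs(); print('F along d',o['ft_force'][:2]@d)
E
```

```text
eef_pos: [0.6121, 0.1036, 0.0947]
ft_force: [3.7, -4.5, 2.2]
eef_pos: [0.612, 0.1036, 0.0947]
ft_force: [5.0, -7.4, 1.5]
clk 16.82 tcp [0.612  0.1036 0.0947] yaw -1.0378 tilt [ 0.0083 -0.0036 -1.    ] F [ 5.05 -7.41  1.46] T [-1.32 -0.73  0.08] w 0.0167 g 60.7
units [-0.022  0.016  0.   ] turn -0.0004 q [ 0.17  0.58  0.09  1.07 -0.   -1.93]
F along d -8.944571979936399
```

```bash
python3 -m creep '0 -0.004 0 0.002 0; 0 -0.008 0 0.004 0; 0 -0.01 0 0.005 0; 0 -0.01 0 0.005 0; 0 -0.01 0 0.005 0' |grep -E 'eef|ft_f'; python3 - <<'E'
from h import *
yaw=2.105; d=np.array([np.cos(yaw),np.sin(yaw)]); g=np.array([.560,.187])-d*.095
go(g[0],g[1],.0946,yaw-np.pi)
o=telemetry.get_obs(); print('F along d',o['ft_force'][:2]@d)
im=camera('side'); cv2.imwrite('pics/side5.png',cv2.resize(im[50:160,190:340,::-1],(800,587),interpolation=cv2.INTER_CUBIC))
m=cut_out('square','side'); p=camera_params('side')
dv=np.array([np.cos(2.104),np.sin(2.104)]); s=o['eef_pos'][:2]+.095*dv; q=proj(np.array([[*s,.15]]),p)[0]
M=min([x for x in m if x['pixels'].sum()>20],key=lambda x:np.hypot(*(np.argwhere(x['pixels']).mean(0)[::-1]-q)))['pixels']
E=render(SQ,s[0],s[1],.07,2.104,p)>.5
for r in range(55,135,6):
    a=np.flatnonzero(M[r]);b=np.flatnonzero(E[r]);print(r,a[[0,-1]] if len(a) else 0,b[[0,-1]] if len(b) else 0)
print('plate',fit(PL,[mask('angle_plate','side',[.55,.21,.12])],(.5606,.1872,2.105),.07))
E
```

```text
eef_pos: [0.612, 0.1037, 0.0947]
ft_force: [5.4, -10.8, 3.7]
clk 17.45 tcp [0.612  0.1037 0.0947] yaw -1.0389 tilt [ 0.0101 -0.0057 -0.9999] F [  5.38 -10.84   3.72] T [-1.95 -0.77  0.14] w 0.0164 g 61.1
units [-0.021  0.016  0.   ] turn -0.0007 q [ 0.17  0.57  0.08  1.07 -0.01 -1.93]
F along d -12.073774078420156
55 0 0
61 [250 257] [251 258]
67 [250 258] [251 259]
73 [250 260] [251 259]
79 [251 259] [252 260]
85 [251 259] [252 260]
91 [252 260] [253 260]
97 [253 260] [253 261]
103 [253 261] [253 261]
109 [253 261] [254 261]
115 [253 262] [253 263]
121 [254 266] [253 276]
127 [268 288] [265 289]
133 [283 289] [278 291]
angle_plate side 0.82 1859 [238. 103.] [246. 103.]
plate (array([0.55923028, 0.19283845, 2.17794783]), np.float64(0.3645777404308319))
```

View pics/side5.png

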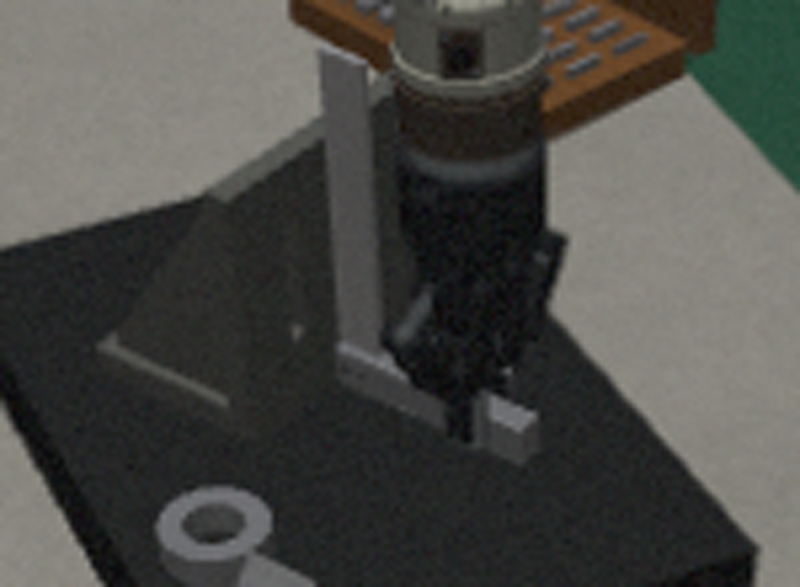

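```bash
python3 -m creep '0 -0.002 0 0 0; 0 -0.004 0 0 0; 0 -0.004 0 0 0; 0 -0.004 0 0 0; 0 -0.004 0 0 0' |grep -E 'eef|ft_f|grasp'; python3 -m creep '0 0 0 0 0; 0 0 0 0 0; 0 0 0 0 0; 0 0 0 0 0' |grep -E 'clock|eef|ft_f'
```

```text
eef_pos: [0.612, 0.1037, 0.0947]
ft_force: [6.4, -12.7, 3.5]
grasp_force: 61.0
clock: 18.73
eef_pos: [0.612, 0.1037, 0.0947]
ft_force: [6.4, -12.8, 3.2]
```

The push is steady at about 14 N along the face normal, some of it ground friction. The TCP is not moving and its height is unchanged, so the stock is still flat. Handing in.

```bash
python3 -c "
from workcell import ticket
print(ticket.job_done())"
```

```text
the job is handed in; nothing more can be done
None
```

I handed the job in at about 19 s with the large square still gripped, flat on the granite and its blade pushed steadily against the middle of the angle plate's outer face (about 14 N at the wrist, some of it ground friction); the hand-in call returned no verdict.

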